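Put the microscope objectives away by size

ROBOT

A 7-joint arm with a two-finger parallel gripper is mounted at the origin on the work surface. World frame = base frame: x ahead of the robot, y to its left, z up, the work surface at z = 0. Lengths are in mm, angles in rad, forces in N, time in s.
With the tool pointing down it reaches from about 350 to 900 mm from the base axis. Payload 7.2 kg.
Tool frame: the origin (TCP) lies between the finger pads; the fingertips stand 25 mm ahead of it and the grasp point (between the pads) lies 6 mm ahead of it (tip_reach is the distance from the TCP to the fingertips, in mm); z points along the fingers, y is the line along which they close (so a half turn about z gives the same grasp; the last joint's range is limited). The gripper opens to 88 mm and grips with 3 to 60 N. Pads are 20 mm wide; open, the fingers measure 115 mm over their backs; the gripper's body (75 mm by 178 mm) begins 61 mm behind the grasp point.
Start: joints at [-1.314, 0.411, -0.013, 1.596, 0.006, 1.134, -0.082], TCP at [199.459, 592.321, 247.653] pointing down, gripper open.
Joint ranges: [-2.95, 2.95], [-0.29, 1.99], [-1.47, 1.44], [0.14, 2.54], [-1.03, 4.17], [0.13, 1.85], [-2.86, 2.86]. Speed limits (rad/s): [2.39, 2.39, 3.01, 3.01, 3.14, 3.14, 3.14].

INTERFACE

Orientations are given as a unit quaternion [w, x, y, z].
In Python, from cell import * gives the robot as it stands. The module is installed in compiled form; this text tells all that it offers.
- The arm moves only by the tool drive_tool, never from a script. Its argument "rows" is a list of rows, each a list of 2 entries, a list of its own where there are three numbers: the shift along the tool's x, y, z as a fraction of full scale, then the turn about the tool's z as a fraction of full scale. In form: [[[x, y, z], twist], ...]. A call has 1 to 12 rows; each row shifts and turns the commanded pose from where the row before left it, along the tool's axes as they then stand; what a row does not reach is not made up. Full scale, the value 1, is 1 m for a shift and 180 degrees for a turn. A row lasts 1/12 s, in which the tool goes at most 41.7 mm and 7.16 degrees, less where a joint would pass 70% of its speed; a pose out of reach is approached as far as the arm can. A call with a number of a shift or a turn outside -1 to 1 is refused whole. A call with a gripper value outside its range is refused whole. "hand" is the closure, from -1 (fully open) to 1 (shut), set as the call begins (left out, the last holds). The fingers move at their own pace and stop on an object; "newtons" is the grip in N (left out, the last holds). Time passes only in rows, so rows that do not move let the fingers close. It gives the time, the measured TCP pose, the force, the opening and the grip force at its end, in the units of the state.
- read_state(): the state, without advancing time (a new reading comes with each control period).
- grab_frame(name): name is "scene" or "top"; returns the picture (384x512x3 uint8, red, green, blue); there is no depth.
- camera_model(name): a dict with "fx", "fy", "cx", "cy" (pixels), "extrinsics" (4x4, takes a point from camera to world coordinates). Camera axes: x right, y down, z forward; pixel columns grow to the right and rows downward; lengths in mm; the calibration is good to about 2 mm. A picture is of the moment at which its call begins. camera_model takes no time and is no camera call.
- job_done(): hands the job in; it is judged then, once.
Trained networks look in the newest picture that a camera, given by its name, has taken for a name from the list of things; names that differ only in an ending like _2 or _b are one class to them, and where a whole thing is asked for, a point or a joint stands for the part that bears it (a point fixed in the world has none). Each returns a list of dicts, best first, with "confidence" (0 to 1); they miss things now and then, are a little off and sometimes report something else, mostly with a low value. They report only what shows in the picture. A call takes as long as a camera call. They do not tell look-alikes from the thing itself.
- look_for(name, camera): "at" ([x, y, z] in mm, in world coordinates, good to about 4 mm: the middle of the surface that is visible of it).
- masks_of(name, camera): "mask" (384x512 bool, what is visible of it).
- mark_of(name, camera): "at" ([x, y, z] in mm, in world coordinates, good to about 4 mm: a listed point, or the origin of a listed thing).
The state is a dict: "time": time; "joints": joint angles; "dq": joint speeds; "tau": joint torques, N m; "tcp_pos": TCP position; "ee_rot": TCP orientation; "contact_force": force on the tool from outside, world axes, zero at the start; "wrist_torque": the same for the moment, N m; "opening": finger opening in mm; "gripper_force": force on a finger pad.
Only numpy, scipy, OpenCV 4.12 (cv2) and the standard library are available. Lean on these libraries where they do the work, as an engineer would, in place of code of your own. Each camera call takes 0.05 s, during which the arm holds its last target. There are 200 camera calls.

TASK

Put the four steel microscope objectives away: stand each one upright in the middle of its own round black canister base, the shortest in the smallest base, the next longer in the next larger, and so on up to the longest in the largest. Set them down without dropping them or tipping any over, and leave the two black eyepieces where they stand.

Things in the scene. Friction and masses are not known exactly. Their poses are not given: they have to be found in the camera images.
- obj_a_center (a point): The shortest of four microscope objective lenses: a bare-steel round barrel standing upright, 36 mm tall, front lens up. Barrel 28 mm in diameter from 6 mm to 26 mm above its underside, with a dark ring near the top, then tapering to a nose 23 mm wide; foot 25 mm across. About 86 g. The point is at its centre, half-way up (18.0 mm above its underside); z runs up along it.
- base_a: The smallest of four round black storage-canister bases: a shallow open dish, 50 mm outside diameter, 44 mm inside, rim 11 mm high, grey flat floor 4 mm above the bench. Fixed to the bench. Origin at the centre of its underside, z up. It takes the shortest lens.
- obj_b_center (a point): The second shortest of four microscope objective lenses: a bare-steel round barrel standing upright, 47 mm tall, front lens up. Barrel 28 mm in diameter from 6 mm to 37 mm above its underside, with a dark ring near the top, then tapering to a nose 18 mm wide; foot 25 mm across. About 97 g. The point is at its centre, half-way up (23.5 mm above its underside); z runs up along it.
- base_b: The second smallest of four round black storage-canister bases: a shallow open dish, 64 mm outside diameter, 58 mm inside, rim 11 mm high, grey flat floor 4 mm above the bench. Fixed to the bench. Origin at the centre of its underside, z up. It takes the second shortest lens.
- obj_c_center (a point): The second longest of four microscope objective lenses: a bare-steel round barrel standing upright, 58 mm tall, front lens up. Barrel 28 mm in diameter from 6 mm to 48 mm above its underside, with a dark ring near the top, then tapering to a nose 13 mm wide; foot 25 mm across. About 108 g. The point is at its centre, half-way up (29.0 mm above its underside); z runs up along it.
- base_c: The second largest of four round black storage-canister bases: a shallow open dish, 79 mm outside diameter, 73 mm inside, rim 11 mm high, grey flat floor 4 mm above the bench. Fixed to the bench. Origin at the centre of its underside, z up. It takes the second longest lens.
- obj_d_center (a point): The longest of four microscope objective lenses: a bare-steel round barrel standing upright, 69 mm tall, front lens up. Barrel 28 mm in diameter from 6 mm to 59 mm above its underside, with a dark ring near the top, then tapering to a nose 8 mm wide; foot 25 mm across. About 119 g. The point is at its centre, half-way up (34.5 mm above its underside); z runs up along it.
- base_d: The largest of four round black storage-canister bases: a shallow open dish, 94 mm outside diameter, 88 mm inside, rim 11 mm high, grey flat floor 4 mm above the bench. Fixed to the bench. Origin at the centre of its underside, z up. It takes the longest lens.
- eyepiece_1_center (a point): One of two black microscope eyepieces, not objectives, to be left alone: upright, 40 mm tall, a 23 mm black tube below that flares to a 35 mm wide cup with a lens on top. Loose. The point is at its centre, half-way up (20 mm).
- eyepiece_2_center (a point): The other of two black microscope eyepieces, not objectives, to be left alone: upright, 40 mm tall, a 23 mm black tube below that flares to a 35 mm wide cup with a lens on top. Loose. The point is at its centre, half-way up (20 mm).
Not all that is in view belongs to the job. What is shaped like the base_b but blue is not meant.

How it is judged:
By the outcome, as a careful person would: the job done as asked, in the order asked, and still so for the second after the job is handed in, with the robot touching nothing.
It also fails if it takes over 102 s, if anything falls off the work surface, if the arm or the gripper's body presses on something with over 40 N, if the wrist force passes 120 N, or if a joint passes its speed limit or range.

## Working session

There is one attempt and no reset: what is moved stays moved. The work goes in short steps, Python scripts to look and compute and a tool call to move; the robot and the scene stay as the last step left them, time stands still between calls to the robot, and variables do not carry over. Pictures are saved under pics/ and viewed, at most 14 in all, crops included, and the job is handed in when it is done.

Besides the shell and the picture viewer there is one more tool, called after "Request:" by a JSON object that holds its "fn" and its "kwargs", one argument or row to a line. drive_tool: Moves the arm, as the interface text tells. Its arguments: {"type":"object","properties":{"rows":{"type":"array","items":{"type":"array"}},"hand":{"type":"number"},"newtons":{"type":"number"}},"required":["rows"]}

```bash
mkdir -p pics; python3 - <<'E'
from cell import *
import cv2,numpy as np
for c in("scene","top"):
    im=grab_frame(c); cv2.imwrite(f"pics/{c}0.png",cv2.resize(im[:,:,::-1],(768,576),interpolation=cv2.INTER_CUBIC))
    m=camera_model(c); print(c,m['fx'],m['cx'],m['cy'],np.round(m['extrinsics'],3).tolist())
    for n in("obj_a_center","base_a","eyepiece_1_center"):
        print(n,[(np.round(d['at']).astype(int).tolist(),round(d['confidence'],2)) for d in mark_of(n,c)])
s=read_state();print(s)
E
```

```text
scene 373.8767208921844 254.1297431044278 196.98667232401183 [[0.465, 0.498, -0.732, 1215.374], [0.885, -0.279, 0.372, -351.635], [-0.019, -0.821, -0.571, 597.684], [0.0, 0.0, 0.0, 1.0]]
obj_a_center [([485, 402, 16], 0.65)]
base_a [([486, -412, 2], 0.9), ([737, -170, -2], 0.88), ([624, -153, 1], 0.76), ([458, -203, 1], 0.66), ([378, -289, -1], 0.56)]
eyepiece_1_center [([459, 72, 19], 0.75)]
top 438.6516107769831 257.47898446082615 188.7637393522135 [[-0.011, -0.992, 0.122, 372.521], [-1.0, 0.014, 0.024, -12.662], [-0.026, -0.122, -0.992, 1450.174], [0.0, 0.0, 0.0, 1.0]]
obj_a_center []
base_a [([457, -205, 0], 0.9), ([730, -168, 0], 0.76), ([484, -414, -5], 0.73), ([625, -153, 3], 0.53)]
eyepiece_1_center [([456, 66, 18], 0.53)]
{'time': 0.4, 'joints': array([-1.3141884 ,  0.41124705, -0.01268157,  1.59629447,  0.00559929,
        1.13425847, -0.08217277]), 'dq': array([ 0.00014792, -0.00126385, -0.00058988, -0.0018199 ,  0.0003242 ,
        0.00126469,  0.00049902]), 'tau': array([-1.07225409e-03, -5.87125039e+01,  6.40161764e-01, -2.91018462e+01,
       -5.36797964e-02,  1.25248125e-02,  6.15160138e-05]), 'tcp_pos': array([199.46560203, 592.2760796 , 247.52315744]), 'ee_rot': array([-4.69153462e-06,  1.61681210e-01,  9.86843037e-01, -8.58376420e-05]), 'contact_force': array([-0.7879228 , -0.57535797,  0.70037171]), 'wrist_torque': array([-0.01404124,  0.04506973, -0.01615735]), 'gripper_force': 0.0, 'opening': 87.90915262565393}
```

View pics/scene0.png

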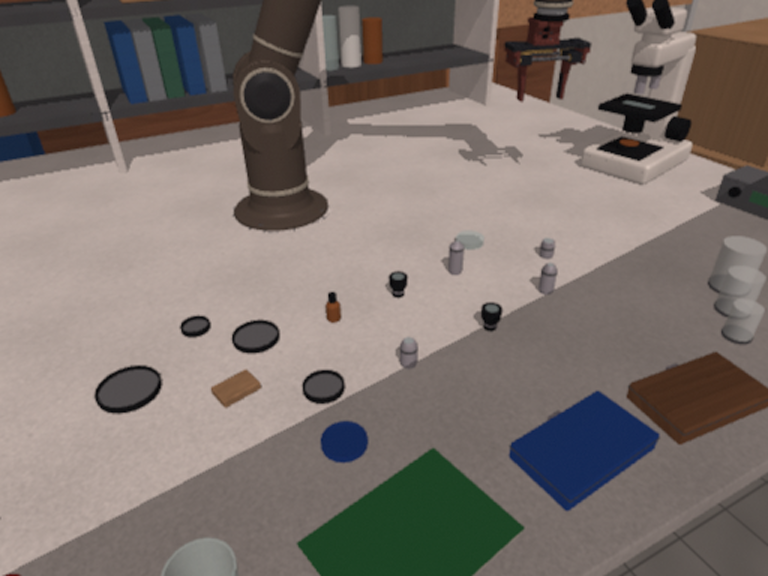

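View pics/top0.png

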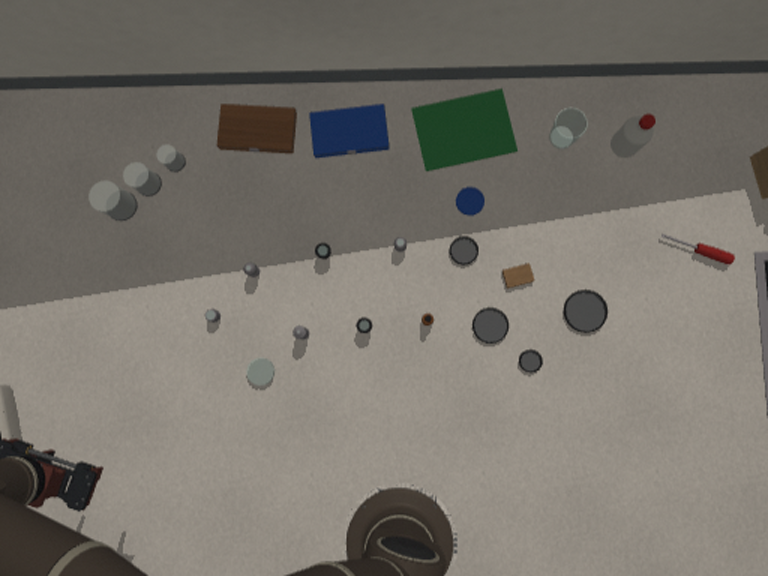

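The top view (2x-scale pixels here are 1.5x the native ones) shows these items:
- **Objectives:** (213,316), (251,270), (301,333) and (400,244).
- **Eyepieces:** (322,250) and (364,325).
- **Black bases:** a at (530,361), b at (463,250), c at (490,325) and d at (585,311).
- **Look-alikes:** blue dish (470,200), brown bottle (427,319), glass disc (261,373).

In the scene view, (456,257) is clearly the longest objective and (547,247) the shortest. (548,278) and (409,352) still need their heights measured.

```bash
cat > h.py <<'E'
from cell import *
import cv2,numpy as np
from scipy.optimize import least_squares
CM={c:camera_model(c) for c in("scene","top")}
def proj(P,c):
    m=CM[c];E=np.linalg.inv(m['extrinsics']);q=np.asarray(P)@E[:3,:3].T+E[:3,3]
    return np.c_[m['fx']*q[:,0]/q[:,2]+m['cx'],m['fy']*q[:,1]/q[:,2]+m['cy']]
def ground(u,v,c,z):
    m=CM[c];E=m['extrinsics'];d=E[:3,:3]@[(u-m['cx'])/m['fx'],(v-m['cy'])/m['fy'],1.]
    return E[:3,3]+d*(z-E[2,3])/d[2]
NOSE=dict(a=(36,26,23),b=(47,37,18),c=(58,48,13),d=(69,59,8))
T=np.linspace(0,2*np.pi,24)
def sil(x,y,k,c,z0=0):
    H,s,n=NOSE[k];P=[[x+r*np.cos(t),y+r*np.sin(t),z0+z] for r,z in((12.5,0),(14,6),(14,s),(n/2,H)) for t in T]
    im=np.zeros((384*4,512*4),np.uint8);p=(proj(P,c)*4+2).astype(np.int32)
    cv2.fillConvexPoly(im,cv2.convexHull(p),255);return cv2.resize(im,(512,384),interpolation=cv2.INTER_AREA)/255.
E
python3 - <<'E'
from h import *
M={}
for c in("scene","top"):
    im=grab_frame(c)
    cv2.imwrite(f'{c}.png',im[:,:,::-1])
    for n in("obj_a_center","base_a"):
        for d in masks_of(n,c):
            m=d['mask'];v,u=np.nonzero(m);z=20 if n[0]=='o' else 10
            print(c,n,round(d['confidence'],2),m.sum(),'px',u.mean().round(1),v.mean().round(1),'bbox',u.min(),u.max(),v.min(),v.max(),ground(u.mean(),v.mean(),c,z).round(0)[:2])
# bases: edges of dark ring in top image -> via ellipse of mask
E
```

```text
scene obj_a_center 0.63 84 px 364.6 164.5 bbox 361 368 159 170 [485. 401.]
scene base_a 0.98 1074 px 85.3 258.8 bbox 63 107 243 275 [ 492. -414.]
scene base_a 0.86 545 px 170.6 223.4 bbox 155 186 213 234 [ 462. -206.]
scene base_a 0.79 227 px 130.2 216.5 bbox 121 140 210 224 [ 383. -290.]
scene base_a 0.6 525 px 215.6 256.9 bbox 202 229 246 268 [ 628. -154.]
scene base_a 0.55 713 px 229.2 293.7 bbox 213 245 280 307 [ 739. -171.]
top obj_a_center 0.55 72 px 141.6 209.8 bbox 137 146 206 214 [484. 404.]
top obj_a_center 0.46 73 px 242.3 216.2 bbox 238 247 212 221 [459.  72.]
top base_a 0.9 434 px 327.1 216.3 bbox 316 338 205 228 [ 456. -205.]
top base_a 0.85 687 px 390.0 207.0 bbox 376 404 193 222 [ 483. -410.]
top base_a 0.76 285 px 312.8 133.4 bbox 304 322 124 142 [ 734. -165.]
top base_a 0.61 287 px 309.2 166.0 bbox 300 318 157 175 [ 623. -151.]
top base_a 0.44 193 px 353.4 240.2 bbox 346 361 233 247 [ 377. -287.]
```

```bash
python3 - <<'E'
import cv2,numpy as np
t=cv2.imread('top.png');s=cv2.imread('scene.png')
f=lambda im,x,y,w=40,h=50:cv2.resize(im[y-h//2:y+h//2,x-w//2:x+w//2],(w*5,h*5),interpolation=cv2.INTER_NEAREST)
A=np.hstack([f(s,365,165),f(s,365,185),f(s,304,171),f(s,272,234)])
B=np.hstack([f(t,142,211),f(t,167,180),f(t,201,222),f(t,267,163)])
cv2.imwrite('pics/crop.png',np.vstack([A,B]))
E
```

```text
(no output)
```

View pics/crop.png

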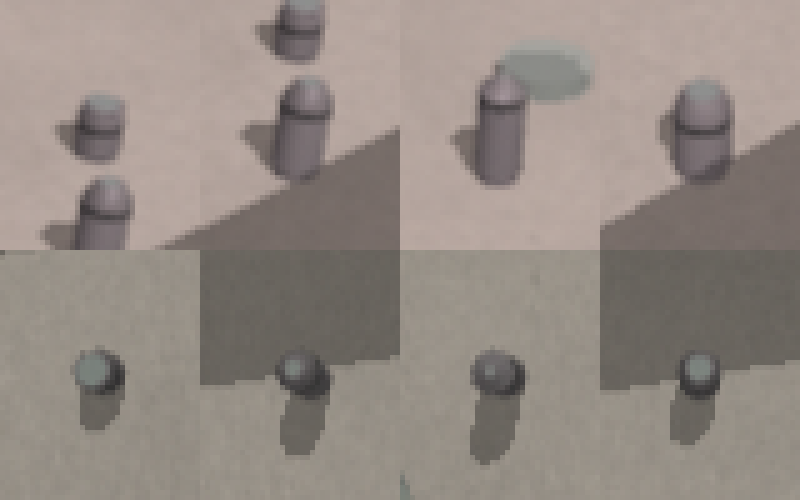

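Close crop: the left-to-right order is a, c, d, b. Each one has the steel barrel with a dark ring, and the cones match the descriptions. Next I fit the silhouettes in both views, including the height hypotheses.

```bash
cat >> h.py <<'E'
def bbox(prof,x,y,c,z0=0):
    P=[[x+r*np.cos(t),y+r*np.sin(t),z0+z] for r,z in prof for t in T];p=proj(P,c)
    return np.r_[p.min(0),p.max(0)]
prof={k:((12.5,0),(14,6),(14,s),(n/2,H)) for k,(H,s,n) in NOSE.items()}
E
python3 - <<'E'
from h import *
O=dict(a=((360.6,159,369.8,172.4),(137,205.8,147,216.4)),c=((360.6,175,371,196.6),(162.4,174.6,173,185)),
 d=((299.4,158.4,309,183),(195,216.6,206,226.2)),b=((266.6,224.6,279,246),(262.8,157.6,271,168)))
def fit(pr,obs,g,cams):
    f=lambda p:np.concatenate([bbox(pr,*p,c)-np.array(o) for c,o in zip(cams,obs)])
    r=least_squares(f,g);return r.x.round(1),round(float(np.sqrt(np.mean(r.fun**2))),2)
for k,o in O.items():
    g=ground((o[1][0]+o[1][2])/2,(o[1][1]+o[1][3])/2,'top',20)[:2]
    print(k,'scene',fit(prof[k],o[:1],g,['scene']),'top',fit(prof[k],o[1:],g,['top']),'hyp',{j:fit(prof[j],o,g,['scene','top'])[1] for j in prof})
R=dict(a=50,b=64,c=79,d=94);Z=dict(a=(380,-289),b=(625,-153),c=(458,-205),d=(485,-412))
for c in('scene','top'):
  im=cv2.imread(f'{c}.png').astype(np.int16)
  for k in R:
    g=Z[k];pr=((R[k]/2,0),(R[k]/2,11));b=bbox(pr,*g,c);u0,v0,u1,v1=(b+[-5,-5,6,6]).astype(int)
    sub=im[v0:v1,u0:u1].max(2).astype(np.float32)
    sub=cv2.resize(sub,None,fx=8,fy=8,interpolation=cv2.INTER_CUBIC)
    bg=np.percentile(sub,90);m=(sub<(bg*.5+.5*np.percentile(sub,5))).astype(np.uint8)
    n,l,s,ce=cv2.connectedComponentsWithStats(m);i=1+s[1:,4].argmax()
    x,y,w,h=s[i,:4]/8; o=(u0+x-.5,v0+y-.5,u0+x+w-.5,v0+y+h-.5)
    print('base',k,c,fit(pr,[o],g,[c]))
E
```

```text
a scene (array([488.9, 400.6]), 0.51) top (array([480.1, 403.3]), 0.62) hyp {'a': 0.94, 'b': 1.71, 'c': 2.62, 'd': 3.59}
c scene (array([586.4, 314.6]), 0.83) top (array([581.3, 317. ]), 0.27) hyp {'a': 1.77, 'b': 0.94, 'c': 0.79, 'd': 1.57}
d scene (array([442.4, 207.4]), 0.6) top (array([442.7, 207. ]), 0.08) hyp {'a': 3.16, 'b': 2.22, 'c': 1.28, 'd': 0.43}
b scene (array([638. , -11.7]), 0.14) top (array([634. , -10.3]), 0.18) hyp {'a': 0.87, 'b': 0.46, 'c': 1.32, 'd': 2.33}
base a scene (array([ 378.8, -290.7]), 0.36)
base b scene (array([ 623.8, -152.8]), 0.4)
base c scene (array([ 456.4, -206.2]), 0.38)
base d scene (array([ 485.2, -413.9]), 0.35)
base a top (array([ 375.3, -287.3]), 0.44)
base b top (array([ 620.7, -149. ]), 0.95)
base c top (array([ 452.6, -202.7]), 0.56)
base d top (array([ 481. , -410.2]), 0.61)
```

Request:
{"fn": "drive_tool", "kwargs": {
  "rows": [
    [[0,0,0],-0.0345],
    [[0,0,0],-0.0345],
    [[0,0,0],-0.0345]
  ],
  "hand": -1,
  "newtons": 20
}}

```text
time: 0.95
tcp_pos: [199.4, 592.4, 247.7]
ee_rot: [0.0, -0.003, 1.0, 0.0]
contact_force: [0.3, -0.6, 0.4]
opening: 88.0
gripper_force: 0.0
```

Heights confirm the assignment (b and c resolved by residual). Now moving above objective a.

Request:
{"fn": "drive_tool", "kwargs": {
  "rows": [
    [[-0.0259,-0.0173,0.0116],0],
    [[-0.0259,-0.0173,0.0116],0],
    [[-0.0259,-0.0173,0.0116],0],
    [[-0.0259,-0.0173,0.0116],0],
    [[-0.0259,-0.0173,0.0116],0],
    [[-0.0259,-0.0173,0.0116],0],
    [[-0.0259,-0.0173,0.0116],0],
    [[-0.0259,-0.0173,0.0116],0],
    [[-0.0259,-0.0173,0.0116],0],
    [[-0.0259,-0.0173,0.0116],0],
    [[-0.0259,-0.0173,0.0116],0],
    [[0,0,0],0]
  ]
}}

```text
time: 1.95
tcp_pos: [489.9, 395.4, 117.8]
ee_rot: [0.001, 0.004, 1.0, -0.003]
contact_force: [0.2, -0.7, 0.2]
opening: 87.7
gripper_force: 0.0
```

Request:
{"fn": "drive_tool", "kwargs": {
  "rows": [
    [[0,0,0],0],
    [[0,0,0],0]
  ]
}}

```text
time: 2.12
tcp_pos: [484.0, 402.6, 120.1]
ee_rot: [-0.0, -0.0, 1.0, 0.0]
contact_force: [-0.1, -0.2, -0.1]
opening: 88.1
gripper_force: 0.0
```

Request:
{"fn": "drive_tool", "kwargs": {
  "rows": [
    [[0,0,0.015],0],
    [[0,0,0.015],0],
    [[0,0,0.015],0],
    [[0,0,0.015],0],
    [[0,0,0.013],0],
    [[0,0,0.008],0],
    [[0,0,0.0045],0],
    [[0,0,0],0],
    [[0,0,0],0]
  ]
}}

```text
time: 2.87
tcp_pos: [484.5, 402.6, 34.9]
ee_rot: [0.0, -0.0, 1.0, 0.0]
contact_force: [1.1, -0.6, 0.1]
opening: 87.6
gripper_force: 0.0
```

```bash
python3 - <<'E'
from h import *
s=grab_frame('scene')[120:200,320:410,::-1];t=grab_frame('top')[170:250,100:190,::-1]
cv2.imwrite('pics/g1.png',cv2.resize(np.hstack([s,t]),None,fx=4.4,fy=4.4,interpolation=cv2.INTER_CUBIC)[:600,:800])
x,y,z=read_state()['tcp_pos'];print(x,y,z)
E
```

```text
484.8364214642356 402.56656365636906 35.381356074605335
```

View pics/g1.png

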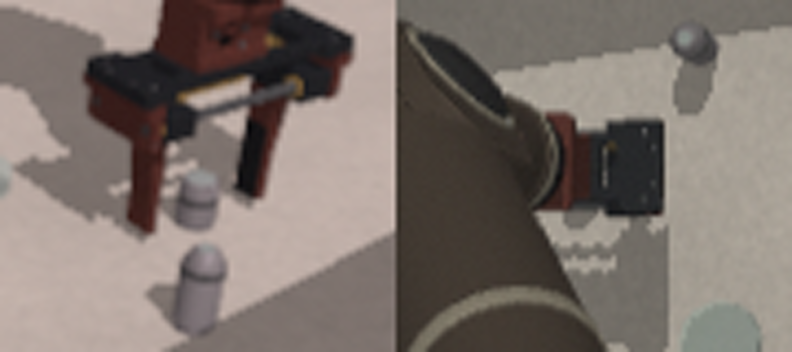

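Crop: the finger tips at (140,232) and (250,198) straddle objective a at (195,215), so it is centred. Closing.

Request:
{"fn": "drive_tool", "kwargs": {
  "rows": [
    [[0,0,0],0],
    [[0,0,0],0],
    [[0,0,0],0],
    [[0,0,0],0],
    [[0,0,0],0],
    [[0,0,0],0],
    [[0,0,0],0],
    [[0,0,0],0]
  ],
  "hand": 1,
  "newtons": 20
}}

```text
time: 3.63
tcp_pos: [484.4, 402.1, 34.5]
ee_rot: [-0.0, -0.0, 1.0, -0.0]
contact_force: [-0.4, 0.2, 0.4]
opening: 38.3
gripper_force: 0.0
```

Request:
{"fn": "drive_tool", "kwargs": {
  "rows": [
    [[0,0,0],0],
    [[0,0,0],0],
    [[0,0,0],0],
    [[0,0,0],0]
  ]
}}

```text
time: 3.97
tcp_pos: [484.4, 402.1, 34.5]
ee_rot: [-0.0, -0.0, 1.0, 0.0]
contact_force: [-0.6, -0.6, -0.3]
opening: 27.3
gripper_force: 20.0
```

Request:
{"fn": "drive_tool", "kwargs": {
  "rows": [
    [[0,0,-0.025],0],
    [[0,0,-0.038],0],
    [[0,-0.01,-0.038],0],
    [[0.0056,-0.036,-0.014],0],
    [[0.0056,-0.036,0],0],
    [[0.0056,-0.036,0],0],
    [[0.0056,-0.036,0],0],
    [[0.0056,-0.036,0],0],
    [[0.0056,-0.036,0],0],
    [[0.0056,-0.036,0],0],
    [[0.0056,-0.036,0],0],
    [[0.0056,-0.036,0],0]
  ]
}}

```text
time: 4.97
tcp_pos: [433.5, 66.5, 149.7]
ee_rot: [0.0, -0.0, 1.0, 0.0]
contact_force: [0.4, -0.3, -0.8]
opening: 27.4
gripper_force: 20.0
```

Request:
{"fn": "drive_tool", "kwargs": {
  "rows": [
    [[0.0056,-0.036,0],0],
    [[0.0056,-0.036,0],0],
    [[0.0056,-0.036,0],0],
    [[0.0056,-0.036,0],0],
    [[0.0056,-0.036,0],0],
    [[0.0056,-0.036,0],0],
    [[0.0056,-0.036,0],0],
    [[0.0056,-0.036,0],0],
    [[0.0056,-0.036,0],0],
    [[0.0056,-0.033,0],0],
    [[0,0,0],0],
    [[0,0,0],0]
  ]
}}

```text
time: 5.97
tcp_pos: [377.4, -290.6, 149.5]
ee_rot: [-0.0, 0.002, 1.0, -0.0]
contact_force: [-0.2, 0.3, -1.2]
opening: 27.5
gripper_force: 20.0
```

Request:
{"fn": "drive_tool", "kwargs": {
  "rows": [
    [[0,0,0],0]
  ]
}}

```text
time: 6.05
tcp_pos: [378.1, -288.3, 149.3]
ee_rot: [-0.0, 0.0, 1.0, 0.0]
contact_force: [-0.0, 0.1, -1.7]
opening: 27.2
gripper_force: 20.0
```

Request:
{"fn": "drive_tool", "kwargs": {
  "rows": [
    [[0,0,0.03],0],
    [[0,0,0.03],0],
    [[0,0,0.02],0],
    [[0,0,0.01],0],
    [[0,0,0],0],
    [[0,0,0],0]
  ]
}}

```text
time: 6.55
tcp_pos: [378.6, -288.2, 59.7]
ee_rot: [-0.0, -0.001, 1.0, 0.0]
contact_force: [-0.2, 0.2, -0.3]
opening: 27.4
gripper_force: 20.0
```

```bash
python3 - <<'E'
from h import *
s=grab_frame('scene')[180:240,95:175,::-1];t=grab_frame('top')[205:265,310:390,::-1]
cv2.imwrite('pics/g2.png',cv2.resize(np.hstack([s,t]),None,fx=5,fy=5,interpolation=cv2.INTER_CUBIC))
x,y,z=read_state()['tcp_pos'];print(x,y,z)
E
```

```text
379.1842031076198 -288.9949752619422 60.67669165857714
```

View pics/g2.png

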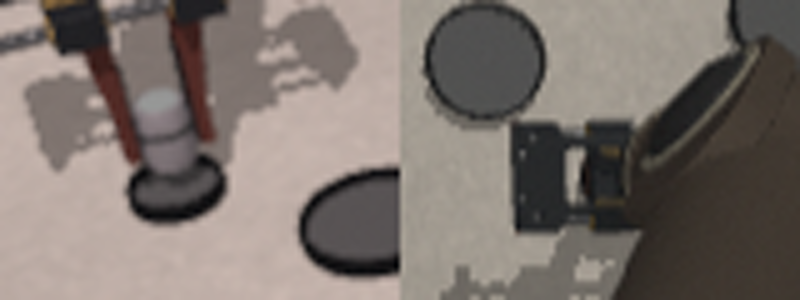

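Crop (scene half): objective a hangs at (165,130), upright, over base a with its centre at (177,190). I check the offset numerically.

```bash
cat >> h.py <<'E'
def fit(pr,obs,g,cams,z0=0):
    f=lambda p:np.concatenate([bbox(pr,*p,c,z0)-np.array(o) for c,o in zip(cams,obs)])
    r=least_squares(f,g);return r.x.round(1),round(float(np.sqrt(np.mean(r.fun**2))),2)
E
python3 - <<'E'
from h import *
print(fit(prof['a'],[(121.7,197,134.4,215)],(379,-289),['scene'],25.3))
b=bbox(prof['a'],379,-289,'scene',25.3);print(((b-[95,180,95,180])*5).round())
b=bbox(((25,0),(25,11)),377,-289,'scene');print(((b-[95,180,95,180])*5).round())
E
```

```text
(array([ 382.7, -288.6]), 0.36)
[130.  84. 195. 169.]
[125. 146. 228. 221.]
```

Request:
{"fn": "drive_tool", "kwargs": {
  "rows": [
    [[0.0015,-0.0005,0.008],0],
    [[0,0,0.007],0],
    [[0,0,0.003],0],
    [[0,0,0.002],0],
    [[0,0,0.0005],0],
    [[0,0,0],0],
    [[0,0,0],0]
  ]
}}

```text
time: 7.23
tcp_pos: [376.8, -289.5, 39.1]
ee_rot: [0.0, -0.0, 1.0, 0.0]
contact_force: [-0.8, -0.3, -2.5]
opening: 27.4
gripper_force: 20.0
```

Request:
{"fn": "drive_tool", "kwargs": {
  "rows": [
    [[0,0,0.0005],0],
    [[0,0,0],0],
    [[0,0,0],0]
  ]
}}

```text
time: 7.48
tcp_pos: [376.9, -289.5, 38.6]
ee_rot: [0.0, -0.0, 1.0, -0.0]
contact_force: [1.2, 0.6, -0.8]
opening: 27.3
gripper_force: 20.0
```

Request:
{"fn": "drive_tool", "kwargs": {
  "rows": [
    [[0,0,0.0003],0],
    [[0,0,0],0],
    [[0,0,0],0],
    [[0,0,0],0],
    [[0,0,0],0]
  ],
  "hand": -0.2
}}

```text
time: 7.9
tcp_pos: [376.8, -289.5, 38.3]
ee_rot: [0.0, -0.0, 1.0, -0.0]
contact_force: [0.2, 0.3, 0.4]
opening: 51.7
gripper_force: 0.0
```

Request:
{"fn": "drive_tool", "kwargs": {
  "rows": [
    [[0,0,-0.02],0],
    [[0,0,-0.038],0],
    [[0,0,-0.038],0],
    [[-0.015,0.03,-0.014],0],
    [[-0.02,0.035,0],0],
    [[-0.02,0.035,0],0],
    [[-0.02,0.035,0],0],
    [[-0.02,0.035,0],0],
    [[-0.02,0.035,0],0],
    [[-0.02,0.035,0],0],
    [[-0.02,0.035,0],0],
    [[-0.02,0.03,0],0]
  ],
  "hand": -1
}}

```text
time: 8.9
tcp_pos: [552.2, 18.6, 148.3]
ee_rot: [-0.0, -0.001, 1.0, 0.0]
contact_force: [-0.0, -0.2, -0.2]
opening: 87.8
gripper_force: 0.0
```

```bash
python3 - <<'E'
from h import *
s=grab_frame('scene')[190:250,95:175,::-1];t=grab_frame('top')[205:265,310:390,::-1]
cv2.imwrite('pics/g3.png',cv2.resize(np.hstack([s,t]),None,fx=5,fy=5,interpolation=cv2.INTER_CUBIC))
print(read_state()['tcp_pos'])
E
```

```text
[554.09848946  22.51110695 148.04898384]
```

View pics/g3.png

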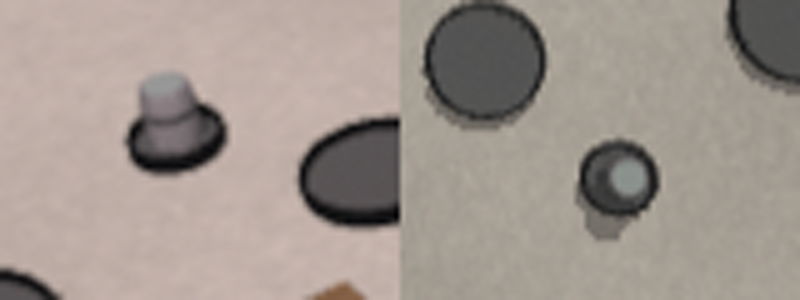

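```bash
python3 - <<'E'
from h import *
for c,n,b,o in(('top',(629-400,177.5),(619-400,180),(310,205)),('scene',(167,83),(177,135),(95,190))):
    o=np.array(o)-.4
    print(c,'nose',ground(*(np.array(n)/5+o),c,40).round(1),'base(z=9)',ground(*(np.array(b)/5+o),c,9).round(1))
E
```

```text
top nose [ 377.1 -287.8   40. ] base(z=9) [ 375.7 -287.3    9. ]
scene nose [ 379.2 -288.3   40. ] base(z=9) [ 381.8 -290.3    9. ]
```

Objective a stands centred in base a, within 2 mm in both views. Next is b at about (636,-11).

Request:
{"fn": "drive_tool", "kwargs": {
  "rows": [
    [[-0.028,-0.009,0],0],
    [[-0.028,-0.009,0.01],0],
    [[-0.028,-0.0085,0.03],0],
    [[0,0,0],0],
    [[0,0,0],0],
    [[0,0,0],0]
  ]
}}

```text
time: 9.5
tcp_pos: [634.7, -11.3, 108.2]
ee_rot: [-0.001, 0.0, 1.0, -0.0]
contact_force: [0.7, 0.4, 0.1]
opening: 87.6
gripper_force: 0.0
```

Positioned over b; descending 69 mm to z 39 and gripping.

Request:
{"fn": "drive_tool", "kwargs": {
  "rows": [
    [[-0.0007,0,0.025],0],
    [[0,0,0.02],0],
    [[0,0,0.014],0],
    [[0,0,0.007],0],
    [[0,0,0.003],0],
    [[0,0,0],0],
    [[0,0,0],0]
  ]
}}

```text
time: 10.08
tcp_pos: [636.8, -10.7, 41.0]
ee_rot: [0.001, -0.0, 1.0, 0.0]
contact_force: [-0.1, 0.3, -0.4]
opening: 87.9
gripper_force: 0.0
```

Request:
{"fn": "drive_tool", "kwargs": {
  "rows": [
    [[0,0,0],0],
    [[0,0,0],0],
    [[0,0,0],0],
    [[0,0,0],0],
    [[0,0,0],0],
    [[0,0,0],0],
    [[0,0,0],0],
    [[0,0,0],0],
    [[0,0,0],0],
    [[0,0,0],0],
    [[0,0,0],0],
    [[0,0,0],0]
  ],
  "hand": 1
}}

```text
time: 11.08
tcp_pos: [636.2, -10.8, 39.4]
ee_rot: [0.0, -0.0, 1.0, -0.0]
contact_force: [0.3, -0.2, -1.2]
opening: 27.0
gripper_force: 20.0
```

Request:
{"fn": "drive_tool", "kwargs": {
  "rows": [
    [[0,0,-0.03],0],
    [[0,0,-0.03],0],
    [[0.0028,-0.028,0],0],
    [[0.0028,-0.028,0],0],
    [[0.0028,-0.028,0],0],
    [[0.0028,-0.028,0],0],
    [[0.0028,-0.028,0],0],
    [[0,0,0.01],0],
    [[0,0,0.01],0],
    [[0,0,0],0],
    [[0,0,0],0]
  ]
}}

```text
time: 12.0
tcp_pos: [621.9, -148.9, 78.3]
ee_rot: [-0.001, -0.001, 1.0, 0.001]
contact_force: [-0.2, 0.8, -1.3]
opening: 27.4
gripper_force: 20.0
```

```bash
python3 - <<'E'
from h import *
s=grab_frame('scene')[205:275,175:255,::-1];t=grab_frame('top')[135:205,270:350,::-1]
cv2.imwrite('pics/g4.png',cv2.resize(np.hstack([s,t]),None,fx=5,fy=5,interpolation=cv2.INTER_CUBIC))
x,y,z=read_state()['tcp_pos'];print(x,y,z)
b=bbox(prof['b'],x,y,'scene',z-39.4);print('pred held',((b-[175,205,175,205])*5+2).round())
b=bbox(((32,0),(32,11)),622.3,-151,'scene');print('pred base',((b-[175,205,175,205])*5+2).round())
E
```

```text
622.6014455272992 -149.13822950097693 79.33784463052623
pred held [165. 106. 235. 221.]
pred base [134. 203. 278. 319.]
```

View pics/g4.png

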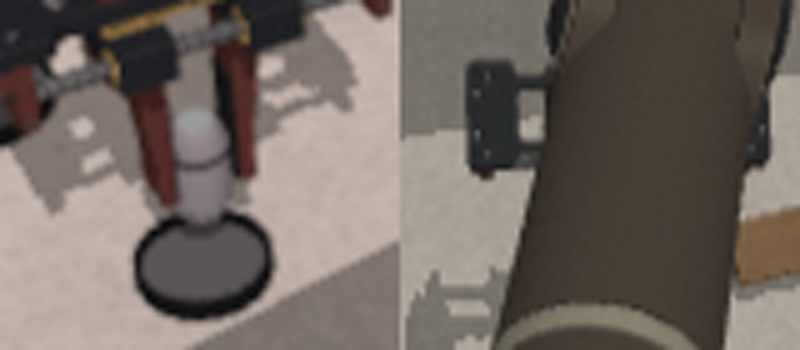

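The scene half shows b hanging upright at (205,165) over base b at (204,263). It needs about -2 mm in y. Lowering.

Request:
{"fn": "drive_tool", "kwargs": {
  "rows": [
    [[0,-0.0023,0.015],0],
    [[0,0,0.01],0],
    [[0,0,0.006],0],
    [[0,0,0.003],0],
    [[0,0,0.001],0],
    [[0,0,0],0],
    [[0,0,0],0],
    [[0,0,0],0]
  ]
}}

```text
time: 12.77
tcp_pos: [622.6, -153.1, 45.0]
ee_rot: [0.0, -0.0, 1.0, -0.0]
contact_force: [-0.1, 0.7, -0.9]
opening: 27.3
gripper_force: 20.0
```

Request:
{"fn": "drive_tool", "kwargs": {
  "rows": [
    [[0,0.0015,0.001],0],
    [[0,0,0],0],
    [[0,0,0],0],
    [[0,0,0],0]
  ]
}}

```text
time: 13.1
tcp_pos: [622.4, -151.5, 43.6]
ee_rot: [0.0, -0.0, 1.0, 0.0]
contact_force: [-0.0, 0.5, -0.9]
opening: 27.7
gripper_force: 20.0
```

Request:
{"fn": "drive_tool", "kwargs": {
  "rows": [
    [[0,0,0.0004],0],
    [[0,0,0],0],
    [[0,0,0],0],
    [[0,0,0],0],
    [[0,0,0],0]
  ],
  "hand": -0.2
}}

```text
time: 13.52
tcp_pos: [622.3, -151.6, 43.1]
ee_rot: [0.0, -0.0, 1.0, 0.0]
contact_force: [-0.1, 0.6, -0.1]
opening: 52.4
gripper_force: 0.0
```

Request:
{"fn": "drive_tool", "kwargs": {
  "rows": [
    [[0,0,-0.02],0],
    [[0,0,-0.038],0],
    [[0,0.01,-0.038],0],
    [[0.004,0.036,0],0],
    [[0.004,0.036,0],0],
    [[0.004,0.036,0],0],
    [[0.004,0.036,0],0],
    [[0.004,0.036,0],0],
    [[0.004,0.036,0],0],
    [[0.004,0.036,0],0],
    [[0.004,0.036,0],0],
    [[0.004,0.036,0],0]
  ],
  "hand": -1
}}

```text
time: 14.52
tcp_pos: [585.7, 184.1, 139.2]
ee_rot: [0.0, -0.0, 1.0, 0.0]
contact_force: [1.0, 0.5, -0.5]
opening: 87.8
gripper_force: 0.0
```

Request:
{"fn": "drive_tool", "kwargs": {
  "rows": [
    [[0.002,0.036,0],0],
    [[0,0.036,0],0],
    [[0,0.036,0],0],
    [[0,0.025,0],0],
    [[0,0,0],0],
    [[0,0,0],0],
    [[0,0,0],0]
  ]
}}

```text
time: 15.1
tcp_pos: [584.2, 314.3, 138.8]
ee_rot: [-0.0, 0.0, 1.0, -0.001]
contact_force: [-0.3, 0.0, 0.4]
opening: 88.0
gripper_force: 0.0
```

```bash
python3 - <<'E'
from h import *
s=grab_frame('scene')[205:275,175:255,::-1];t=grab_frame('top')[135:205,270:350,::-1]
cv2.imwrite('pics/g5.png',cv2.resize(np.hstack([s,t]),None,fx=5,fy=5,interpolation=cv2.INTER_CUBIC))
print(read_state()['tcp_pos'])
E
```

```text
[584.63860368 313.3925647  139.06942176]
```

View pics/g5.png

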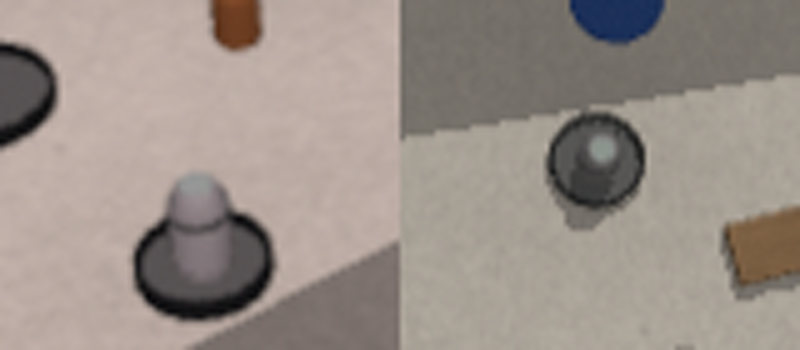

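```bash
python3 - <<'E'
from h import *
for c,n,b,o in(('top',(602-400,148),(596-400,160),(270,135)),('scene',(197,185),(203.5,261),(175,205))):
    o=np.array(o)-.4
    print(c,'nose',ground(*(np.array(n)/5+o),c,51).round(1),'base(z=9)',ground(*(np.array(b)/5+o),c,9).round(1))
print(fit(prof['b'],[(175+33.2,205+34.2,175+45.6,205+56.6)],(622,-151),['scene'],4))
E
```

```text
top nose [ 621.9 -149.3   51. ] base(z=9) [ 621.4 -149.2    9. ]
scene nose [ 622.9 -151.9   51. ] base(z=9) [ 626.2 -153.7    9. ]
(array([ 623.5, -153.2]), 0.45)
```

b is centred in base b. Now descending on c.

Request:
{"fn": "drive_tool", "kwargs": {
  "rows": [
    [[0,0.002,0.025],0],
    [[0,0,0.03],0],
    [[0,0,0.02],0],
    [[0,0,0.012],0],
    [[0,0,0.006],0],
    [[0,0,0.003],0],
    [[0,0,0],0],
    [[0,0,0],0],
    [[0,0,0],0]
  ]
}}

```text
time: 15.95
tcp_pos: [584.9, 317.8, 44.4]
ee_rot: [0.001, -0.0, 1.0, 0.001]
contact_force: [-0.9, 0.7, -0.0]
opening: 87.9
gripper_force: 0.0
```

Request:
{"fn": "drive_tool", "kwargs": {
  "rows": [
    [[0,0,0],0],
    [[0,0,0],0],
    [[0,0,0],0],
    [[0,0,0],0],
    [[0,0,0],0],
    [[0,0,0],0],
    [[0,0,0],0],
    [[0,0,0],0],
    [[0,0,0],0],
    [[0,0,0],0],
    [[0,0,0],0],
    [[0,0,0],0]
  ],
  "hand": 1
}}

```text
time: 16.95
tcp_pos: [584.1, 317.3, 43.0]
ee_rot: [-0.0, -0.0, 1.0, -0.0]
contact_force: [-0.3, -0.3, -0.3]
opening: 27.3
gripper_force: 20.0
```

Request:
{"fn": "drive_tool", "kwargs": {
  "rows": [
    [[0,0,-0.025],0],
    [[0,0,-0.038],0],
    [[0,0,-0.037],0],
    [[0.0086,-0.0348,0],0],
    [[0.0086,-0.0348,0],0],
    [[0.0086,-0.0348,0],0],
    [[0.0086,-0.0348,0],0],
    [[0.0086,-0.0348,0],0],
    [[0.0086,-0.0348,0],0],
    [[0.0086,-0.0348,0],0],
    [[0.0086,-0.0348,0],0],
    [[0.0086,-0.0348,0],0]
  ]
}}

```text
time: 17.95
tcp_pos: [506.1, 2.7, 143.1]
ee_rot: [0.0, -0.0, 1.0, 0.0]
contact_force: [0.3, -0.0, -0.1]
opening: 27.5
gripper_force: 20.0
```

Request:
{"fn": "drive_tool", "kwargs": {
  "rows": [
    [[0.0086,-0.0348,0],0],
    [[0.0086,-0.0348,0],0],
    [[0.0086,-0.0348,0],0],
    [[0.0086,-0.0348,0],0],
    [[0.0086,-0.0348,0.01],0],
    [[0.0086,-0.0348,0.02],0],
    [[0,0,0.02],0],
    [[0,0,0.01],0],
    [[0,0,0],0],
    [[0,0,0],0],
    [[0,0,0],0],
    [[0,0,0],0]
  ]
}}

```text
time: 18.95
tcp_pos: [456.4, -203.7, 83.9]
ee_rot: [0.001, -0.001, 1.0, -0.0]
contact_force: [0.2, -0.8, -0.7]
opening: 28.0
gripper_force: 20.0
```

Request:
{"fn": "drive_tool", "kwargs": {
  "rows": [
    [[0.0012,-0.0005,0.015],0],
    [[0,0,0.01],0],
    [[0,0,0.006],0],
    [[0,0,0.003],0],
    [[0,0,0.001],0],
    [[0,0,0],0],
    [[0,0,0],0],
    [[0,0,0],0],
    [[0,0,0],0]
  ]
}}

```text
time: 19.7
tcp_pos: [454.3, -205.2, 48.4]
ee_rot: [0.0, -0.0, 1.0, -0.0]
contact_force: [0.0, -0.1, -1.0]
opening: 27.5
gripper_force: 20.0
```

Request:
{"fn": "drive_tool", "kwargs": {
  "rows": [
    [[0,0.0005,0.0008],0],
    [[0,0,0],0],
    [[0,0,0],0],
    [[0,0,0],0]
  ]
}}

```text
time: 20.03
tcp_pos: [454.1, -204.6, 47.2]
ee_rot: [0.0, -0.0, 1.0, 0.0]
contact_force: [0.6, -0.4, -0.7]
opening: 27.7
gripper_force: 20.0
```

Request:
{"fn": "drive_tool", "kwargs": {
  "rows": [
    [[0,0,0.0003],0],
    [[0,0,0],0],
    [[0,0,0],0],
    [[0,0,0],0],
    [[0,0,0],0]
  ],
  "hand": -0.2
}}

```text
time: 20.45
tcp_pos: [454.1, -204.7, 46.9]
ee_rot: [0.0, -0.0, 1.0, 0.0]
contact_force: [-0.5, 0.7, -0.4]
opening: 52.5
gripper_force: 0.0
```

Request:
{"fn": "drive_tool", "kwargs": {
  "rows": [
    [[0,0,-0.025],0],
    [[0,0,-0.038],0],
    [[0,0,-0.038],0],
    [[0.001,0.0343,-0.002],0],
    [[0.001,0.0343,0],0],
    [[0.001,0.0343,0],0],
    [[0.001,0.0343,0],0],
    [[0.001,0.0343,0],0],
    [[0.001,0.0343,0],0],
    [[0.001,0.0343,0],0],
    [[0.001,0.0343,0],0],
    [[0.001,0.0343,0],0]
  ],
  "hand": -1
}}

```text
time: 21.45
tcp_pos: [444.6, 105.7, 150.1]
ee_rot: [0.0, -0.0, 1.0, 0.0]
contact_force: [1.4, -0.6, 0.4]
opening: 87.7
gripper_force: 0.0
```

Request:
{"fn": "drive_tool", "kwargs": {
  "rows": [
    [[0.001,0.0343,0],0],
    [[0.001,0.0343,0],0],
    [[0.001,0.0343,0],0],
    [[0,0,0],0],
    [[0,0,0],0],
    [[0,0,0],0],
    [[0,0,0],0],
    [[0,0,0],0]
  ]
}}

```text
time: 22.12
tcp_pos: [442.2, 205.5, 150.0]
ee_rot: [0.0, 0.001, 1.0, -0.0]
contact_force: [0.6, -0.8, 0.5]
opening: 87.9
gripper_force: 0.0
```

```bash
python3 - <<'E'
from h import *
s=grab_frame('scene')[180:250,130:210,::-1];t=grab_frame('top')[180:250,290:370,::-1]
cv2.imwrite('pics/g6.png',cv2.resize(np.hstack([s,t]),None,fx=5,fy=5,interpolation=cv2.INTER_CUBIC))
print(read_state()['tcp_pos'])
E
```

```text
[442.17249769 205.88508704 150.02169415]
```

View pics/g6.png

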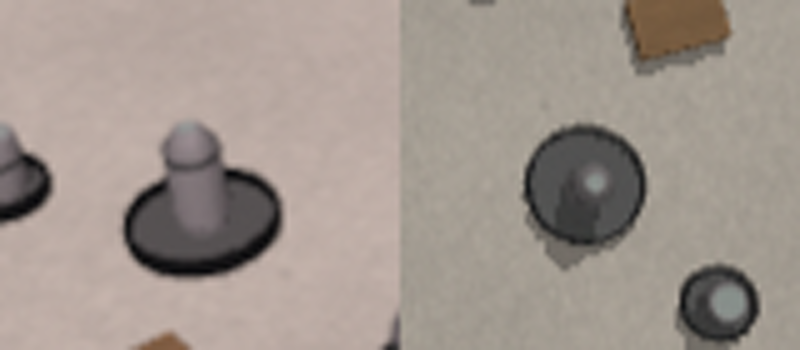

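c stands upright, nose (595,180) over the base centre (586,185); that offset is parallax of the right size. Now d.

Request:
{"fn": "drive_tool", "kwargs": {
  "rows": [
    [[0,0.001,0.025],0],
    [[0,0,0.03],0],
    [[0,0,0.02],0],
    [[0,0,0.014],0],
    [[0,0,0.008],0],
    [[0,0,0.003],0],
    [[0,0,0],0],
    [[0,0,0],0],
    [[0,0,0],0]
  ]
}}

```text
time: 22.97
tcp_pos: [442.6, 208.2, 50.8]
ee_rot: [0.001, -0.0, 1.0, 0.0]
contact_force: [0.1, 0.9, 0.3]
opening: 87.4
gripper_force: 0.0
```

Request:
{"fn": "drive_tool", "kwargs": {
  "rows": [
    [[0,0,0],0],
    [[0,0,0],0],
    [[0,0,0],0],
    [[0,0,0],0],
    [[0,0,0],0],
    [[0,0,0],0],
    [[0,0,0],0],
    [[0,0,0],0],
    [[0,0,0],0],
    [[0,0,0],0],
    [[0,0,0],0],
    [[0,0,0],0]
  ],
  "hand": 1
}}

```text
time: 23.97
tcp_pos: [441.9, 207.8, 49.9]
ee_rot: [-0.0, -0.0, 1.0, -0.0]
contact_force: [-0.7, -1.3, 0.9]
opening: 27.5
gripper_force: 20.0
```

```bash
python3 - <<'E'
from h import *
for c,n,b,o in(('top',(595-400,180),(586-400,184.5),(290,180)),('scene',(190,128),(203,220),(130,180))):
    o=np.array(o)-.4
    print(c,'nose',ground(*(np.array(n)/5+o),c,61).round(1),'base(z=9)',ground(*(np.array(b)/5+o),c,9).round(1))
E
```

```text
top nose [ 454.8 -202.6   61. ] base(z=9) [ 455.  -203.7    9. ]
scene nose [ 454.3 -203.9   61. ] base(z=9) [ 460.9 -207.2    9. ]
```

c is centred within about 1 mm. Carrying d to base d, lifted above lens c.

Request:
{"fn": "drive_tool", "kwargs": {
  "rows": [
    [[0,0,-0.025],0],
    [[0,0,-0.04],0],
    [[0,0,-0.04],0],
    [[-0.0024,-0.0365,-0.01],0],
    [[-0.0024,-0.0365,0],0],
    [[-0.0024,-0.0365,0],0],
    [[-0.0024,-0.0365,0],0],
    [[-0.0024,-0.0365,0],0],
    [[-0.0024,-0.0365,0],0],
    [[-0.0024,-0.0365,0],0],
    [[-0.0024,-0.0365,0],0],
    [[-0.0024,-0.0365,0],0]
  ]
}}

```text
time: 24.97
tcp_pos: [463.4, -122.1, 164.9]
ee_rot: [0.0, -0.0, 1.0, 0.0]
contact_force: [0.8, 0.7, -1.8]
opening: 27.5
gripper_force: 20.0
```

Request:
{"fn": "drive_tool", "kwargs": {
  "rows": [
    [[-0.0024,-0.0365,0],0],
    [[-0.0024,-0.0365,0],0],
    [[-0.0024,-0.0365,0],0],
    [[-0.0024,-0.0365,0],0],
    [[-0.0024,-0.0365,0],0],
    [[-0.0024,-0.0365,0],0],
    [[-0.0024,-0.0365,0],0],
    [[-0.0024,-0.0365,0],0],
    [[0,0,0],0],
    [[0,0,0],0],
    [[0,0,0],0],
    [[0,0,0],0]
  ]
}}

```text
time: 25.97
tcp_pos: [483.3, -410.7, 164.5]
ee_rot: [-0.0, -0.001, 1.0, 0.001]
contact_force: [-0.4, 0.1, -2.0]
opening: 27.3
gripper_force: 20.0
```

Request:
{"fn": "drive_tool", "kwargs": {
  "rows": [
    [[0,0,0.03],0],
    [[0,0,0.03],0],
    [[0,0,0.02],0],
    [[0,0,0.015],0],
    [[0,0,0.008],0],
    [[0,0,0.004],0],
    [[0,0,0.002],0],
    [[0,0,0],0],
    [[0,0,0],0],
    [[0,0,0],0]
  ]
}}

```text
time: 26.8
tcp_pos: [483.5, -412.8, 57.0]
ee_rot: [0.001, -0.0, 1.0, -0.0]
contact_force: [0.4, 0.2, -1.2]
opening: 27.6
gripper_force: 20.0
```

Request:
{"fn": "drive_tool", "kwargs": {
  "rows": [
    [[0,0.0005,0.0015],0],
    [[0,0,0],0],
    [[0,0,0],0],
    [[0,0,0],0]
  ]
}}

```text
time: 27.13
tcp_pos: [483.0, -412.1, 54.5]
ee_rot: [0.0, -0.0, 1.0, -0.0]
contact_force: [-0.3, 0.4, -1.7]
opening: 27.2
gripper_force: 20.0
```

Request:
{"fn": "drive_tool", "kwargs": {
  "rows": [
    [[0,0,0.0006],0],
    [[0,0,0],0],
    [[0,0,0],0],
    [[0,0,0],0]
  ]
}}

```text
time: 27.47
tcp_pos: [483.0, -412.1, 54.0]
ee_rot: [0.0, -0.0, 1.0, -0.0]
contact_force: [0.5, -0.1, 1.3]
opening: 27.6
gripper_force: 20.0
```

Request:
{"fn": "drive_tool", "kwargs": {
  "rows": [
    [[0,0,0],0],
    [[0,0,0],0],
    [[0,0,0],0],
    [[0,0,0],0],
    [[0,0,0],0]
  ],
  "hand": -0.2
}}

```text
time: 27.88
tcp_pos: [483.0, -412.0, 53.7]
ee_rot: [-0.0, -0.0, 1.0, 0.0]
contact_force: [-0.3, -1.2, 0.2]
opening: 52.2
gripper_force: 0.0
```

Request:
{"fn": "drive_tool", "kwargs": {
  "rows": [
    [[0,0,-0.025],0],
    [[0,0,-0.038],0],
    [[0,0,-0.038],0],
    [[0,0.02,-0.03],0],
    [[0,0.035,-0.01],0],
    [[0,0.035,0],0],
    [[0,0.035,0],0],
    [[0,0.035,0],0],
    [[0,0.035,0],0],
    [[0,0.035,0],0],
    [[0,0.035,0],0],
    [[0,0.035,0],0]
  ],
  "hand": -1
}}

```text
time: 28.88
tcp_pos: [482.6, -110.4, 195.0]
ee_rot: [0.0, -0.0, 1.0, 0.0]
contact_force: [0.6, 1.0, 0.1]
opening: 87.6
gripper_force: 0.0
```

Request:
{"fn": "drive_tool", "kwargs": {
  "rows": [
    [[0,0.035,0],0],
    [[0,0.035,0],0],
    [[0,0.035,0],0],
    [[0,0.035,0],0],
    [[0,0.035,0],0],
    [[0,0.035,0],0],
    [[0,0.035,0],0],
    [[0,0.02,0],0],
    [[0,0,0],0],
    [[0,0,0],0],
    [[0,0,0],0]
  ]
}}

```text
time: 29.8
tcp_pos: [482.8, 151.9, 194.7]
ee_rot: [-0.0, 0.0, 1.0, -0.0]
contact_force: [0.1, -0.8, 0.5]
opening: 88.0
gripper_force: 0.0
```

```bash
python3 - <<'E'
from h import *
S=grab_frame('scene')[:,:,::-1];t=grab_frame('top')[115:255,260:420,::-1]
s=S[150:290,40:200]
cv2.imwrite('pics/g7.png',cv2.resize(np.hstack([s,t]),None,fx=2.5,fy=2.5,interpolation=cv2.INTER_CUBIC))
cv2.imwrite('pics/g8.png',cv2.resize(S[130:300,40:400],None,fx=2.2,fy=2.2))
E
```

```text
(no output)
```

View pics/g7.png

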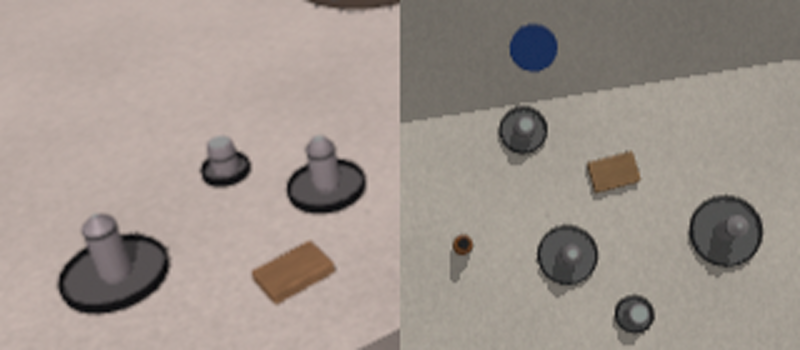

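View pics/g8.png

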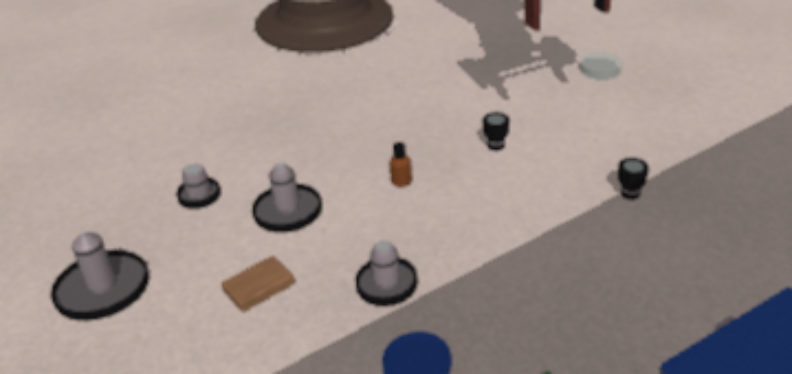

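All four stand in their bases and both eyepieces are untouched. One last numeric check on d, then I hand in.

```bash
python3 - <<'E'
from h import *
n=ground(260+337/2.5-.3,115+225/2.5-.3,'top',70);b=ground(260+326/2.5-.3,115+231/2.5-.3,'top',9)
print(n,b)
if np.hypot(*(n-b)[:2])<7: print(job_done())
E
```

```text
[ 485.68328485 -407.99237008   70.        ] [ 483.01506534 -410.80526746    9.        ]
the job is handed in; nothing more can be done
None
```

All four objectives stand upright in their own bases, with a, b and c measured within about 3 mm of centre and d within about 4 mm; the eyepieces were left where they stood, and I handed the job in at about 30 s.

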